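Check-fit a pipe coupling and inspect it with the hand magnifier

ROBOT

A 6-joint arm with a two-finger parallel gripper is mounted at the origin on the work surface. World frame = base frame: x ahead of the robot, y to its left, z up, the work surface at z = 0. Lengths are in mm, angles in rad, forces in N, time in s.
With the tool pointing down it reaches from about 275 to 825 mm from the base axis. Payload 5.2 kg.
Tool frame: the origin (TCP) lies on the centre line of the jaws, within the pads' length; the fingertips stand 8 mm ahead of it and the grasp point (between the pads) lies 11 mm behind it (ctrl.tip_reach is the distance from the TCP to the fingertips, in mm); z points along the fingers, y is the direction in which the jaws open and shut (so a half turn about z gives the same grasp; the last joint's range is limited). The gripper opens to 93 mm and grips with 3 to 60 N. Pads are 15 mm wide; open, the fingers measure 128 mm over their backs; the gripper's body (75 mm by 188 mm) begins 65 mm behind the grasp point.
Start: joints at [-1.406, 0.259, 1.535, -0, 1.348, -0.203], TCP at [197.781, -513.213, 226.653] pointing down, gripper open.
Joint ranges: [-3.14, 3.14], [-0.91, 2.08], [0.19, 2.58], [-1.22, 4.36], [0.22, 2.71], [-3.12, 3.12]. Speed limits (rad/s): [2.57, 2.57, 3.14, 3.14, 3.14, 3.14].

INTERFACE

Orientations are given as a unit quaternion [w, x, y, z].
In Python, from rig import ctrl gives the robot as it stands.
- The arm moves only by the tool servo_tool, never from a script. Its argument "targets" is one flat list of numbers, 4 for each row, row after row: the shift along the tool's x, y, z scaled (see below), then the turn about the tool's z scaled (see below). A call has 1 to 20 rows; each row is the pose to reach, as a shift and turn from the pose commanded when the call began, along the tool's axes at that moment; what a row does not reach only later rows make up. The controller multiplies each number of a shift by 0.12 m and each number of a turn by pi/2 rad. A row lasts 1/8 s, in which the tool goes at most 62.5 mm and 10.7 degrees, less where a joint would pass 70% of its speed; a pose out of reach is approached as far as the arm can. A call with a number of a shift or a turn outside -1 to 1 is refused whole. A call with a gripper value outside its range is refused whole. "fingers" is the closure in counts, from 0 (fully open) to 255 (shut), set as the call begins (left out, the last holds). The fingers move at their own pace and stop on an object; the grip force is fixed at half the most. Time passes only in rows, so rows that repeat a pose let the fingers close. It gives the time, the measured TCP pose, the force and the opening at its end, in the units of the state.
- ctrl.get_obs(): the state, without advancing time (a new reading comes with each control period).
- ctrl.get_image(name): name is "scene" or "top" or "wrist"; returns (picture, depth): 420x560x3 uint8, red, green, blue; 420x560 float32, mm along the optical axis (not along the pixel's ray), 0 where there is no reading.
- ctrl.camera_params(name): a dict with "camera_matrix" (3x3 intrinsics, pixels), "R" (3x3) and "t" (3): a world point X has camera coordinates R X + t; the wrist camera has in their place "T_tool_cam" (4x4, takes a point from camera to tool coordinates, whose origin is the TCP and whose axes are the flange's). Camera axes: x right, y down, z forward; pixel columns grow to the right and rows downward; lengths in mm; the calibration is good to about 2 mm. A picture is of the moment at which its call begins: read the wrist's pose just before it. camera_params takes no time and is no camera call.
- ctrl.close_job(): hands the job in, once; it reports no verdict.
Trained networks look in the newest picture that a camera, given by its name, has taken for a name from the list of things; names that differ only in an ending like _2 or _b are one class to them, and where a whole thing is asked for, a point or a joint stands for the part that bears it (a point fixed in the world has none). Each returns a list of dicts, best first, with "conf" (0 to 1); they miss things now and then, are a little off and sometimes report something else, mostly with a low value. They report only what shows in the picture. A call takes as long as a camera call. They do not tell look-alikes from the thing itself.
- ctrl.spot_in(camera, label): "uv" ([column, row] in pixels, amid what is visible of it).
- ctrl.landmark_of(camera, label): "uv" ([column, row] in pixels: a listed point, or the origin of a listed thing).
The state is a dict: "time_s": time; "qpos": joint angles; "joint_vel": joint speeds; "tau": joint torques, N m; "eef_pos": TCP position; "tcp_rot": TCP orientation; "contact_force": force on the tool from outside, world axes, zero at the start; "wrist_torque": the same for the moment, N m; "gripper_width": finger opening in mm.
Only numpy, scipy, OpenCV 4.12 (cv2) and the standard library are available. Lean on these libraries where they do the work, as an engineer would, in place of code of your own. Each camera call takes 0.05 s, during which the arm holds its last target.

TASK

Check the fit of the customer's coupling: push the smaller of the two white couplings all the way down onto the middle stub of the pipe-size stand, the one it fits, and let go of it. Then take the hand magnifier by its handle and hold it level above the seated coupling, the lens centred over the coupling's mouth and as high as the top end of the upright square's blade, which marks the focal height; the program finishes while holding it still there, resting on nothing. Leave the square and everything else on the counter where it is.

Things in the scene. Friction and masses are not known exactly. Their poses are not given: they have to be found in the camera images.
- coupling: white plastic pipe coupling, the smaller of two: an open straight sleeve 36 mm outside, 27 mm bore, 42 mm long, standing on end, about 30 g. Origin at the centre of its lower end, z along its axis (up)
- stand: pipe-size stand, fixed: aluminium plate 90 x 260 mm, 16 mm thick, with three upright steel stubs in a row, 85 mm apart along the plate's y: 20 mm diameter at y = +85 mm, 25 mm in the middle, 32 mm at y = -85 mm. Each stands on a round flange (4 mm high, 18 mm wider than the stub) and rises 34 mm above the flange, its top 4 mm tapering by 3 mm in radius. Origin at the centre of the plate's underside, on the counter
- stub (a point): centre of the flat top of the middle stub (25 mm diameter), 54 mm above the counter
- stub_foot (a point): centre of the flange top at the foot of the middle stub, 20 mm above the counter: a coupling that is fully home rests here (its upper end is then 62 mm above the counter). Bore and stub leave 1 mm clearance all round; the coupling slides on freely
- magnifier: hand magnifier lying flat, about 100 g: clear 65 mm lens in a steel rim (75 mm outside, 12 mm thick) with a straight black handle, 20 mm wide and 22 mm high, that runs along its -x from 52 to 148 mm from the lens centre (a steel ferrule joins it to the rim from 36 mm on). Lens rim and handle both rest on the counter. Origin under the lens centre at the underside, z up through the lens. Its centre of mass lies about 57 mm from the lens centre towards the handle
- lens (a point): centre of the magnifier's lens, 6 mm above its underside; z is the lens axis
- handle (a point): point on the magnifier's handle near its centre of mass, 66 mm from the lens centre and 11 mm above the underside, half-way up the handle; the handle runs along x, its sides face +y and -y
- square: combination square standing on its head on the counter, fixed: dark steel head 100 mm long, 18 mm wide, 52 mm high, with the bare 150 mm steel rule (19 mm wide, 2.4 mm thick) locked upright in it. Origin on the counter under the head; the blade stands 20 mm from it towards its -x
- blade_top (a point): middle of the top end of the square's upright blade, 152 to 182 mm above the counter: its height is the focal height for the lens
- coupling_big: the other white coupling, larger: 45 mm outside, 34.6 mm bore, 50 mm long, standing; a bystander. Origin under its centre
- reel: flat white reel of thread tape, 56 mm across, 14 mm high; a bystander. Origin under its centre
- valve: brass ball valve lying down, 64 mm long, with a red lever on top (61 mm long on one side), 48 mm high; a bystander. Origin under its centre
- elbow: white plastic 90 degree elbow lying down, 33 mm high; a bystander. Origin under its corner
- sealant: white sealant tube standing on its black cap, 40 mm across, 118 mm high; a bystander. Origin under its centre
- tub: open clear tub of washers, 100 x 75 x 35 mm; a bystander. Origin under its centre
- wrench: steel wrench lying flat; a bystander. Origin under its middle
Mind the look-alikes: they are no part of the job. Leave any blue look-alike of the square alone.

How it is judged (in metres and radians):
On the way:
1. the smaller coupling is fully home on the middle stub and let go (horizontal distance between coupling and stub_foot below 0.004 m and z of coupling in the frame of stub_foot below 0.004 m and angle between coupling's own z axis and vertical below 0.1 rad and contact force between the fingers and coupling below 0.2 N), for 0.2 s.
At the end, for the whole second after the job is handed in: Small coupling home on the middle stub (within 4 mm, upright). The fingers hold the magnifier by its handle, still, touching nothing else: lens level within 7 degrees, centred over the coupling within 10 mm, within 7 mm of the height of the blade's top (horizontal distance between coupling and stub_foot below 0.004 m and z of coupling in the frame of stub_foot below 0.004 m and angle between coupling's own z axis and vertical below 0.1 rad and z of lens in the frame of blade_top between -0.007 and 0.007 m and horizontal distance between lens and coupling below 0.01 m and angle between magnifier's own z axis and vertical below 0.12 rad and linear speed of magnifier below 0.02 m/s and contact force between the fingers and magnifier above 1 N and x of the grasp point in the frame of magnifier below -0.04 m and contact force between magnifier and coupling below 0.2 N and contact force between magnifier and stand below 0.2 N and contact force between magnifier and square below 0.2 N); the arm keeps its last pose, push and grip.
It fails at once if another thing on the counter is shifted by more than 25 mm (distance of any of coupling_big, reel, valve, elbow, sealant, tub, wrench from where it was at the start of the episode above 0.025 m).
It fails at once if the sealant tube is knocked over (angle between sealant's own z axis and vertical above 0.5 rad).
It fails at once if the square's blade is pushed out of its setting (distance of blade_top from where it was at the start of the episode above 0.004 m).
It also fails if it takes over 59 s, if anything falls off the work surface, if the arm or the gripper's body presses on something with over 40 N, if the wrist force passes 120 N, or if a joint passes its speed limit or range.

## Working session

There is one attempt and no reset: what is moved stays moved. The work goes in short steps, Python scripts to look and compute and a tool call to move; the robot and the scene stay as the last step left them, time stands still between calls to the robot, and variables do not carry over. Pictures are saved under pics/ and viewed, and the job is handed in when it is done.

Besides the shell and the picture viewer there is one more tool, called as a command line: name --argument value ..., lists and objects as JSON in quotes. servo_tool: Moves the arm, as the interface text tells. Its arguments: {"type":"object","properties":{"targets":{"type":"array"},"fingers":{"type":"number"}},"required":["targets"]}

```bash
mkdir -p pics; ls
python3 - <<'E'
from rig import ctrl
import cv2,numpy as np
o=ctrl.get_obs();print(o)
for c in("scene","top"):
    im,d=ctrl.get_image(c);cv2.imwrite(f"pics/{c}0.png",im[:,:,::-1]);np.savez(f"pics/{c}0.npz",im=im,d=d)
    p=ctrl.camera_params(c);print(c,p)
print(ctrl.camera_params("wrist"))
E
```

```text
pics
{'time_s': 0.0, 'qpos': array([-1.40581629e+00,  2.59333109e-01,  1.53607327e+00,  1.12900769e-05,
        1.34796340e+00, -2.02824247e-01]), 'joint_vel': array([ 5.74581430e-04,  5.78254033e-05, -9.46022247e-05, -7.12117314e-04,
       -1.37139250e-04, -1.86201560e-03]), 'tau': array([-5.93829027e-04, -4.37308931e+01, -2.84005630e+01,  7.18353130e-02,
        4.12888010e-02, -1.50749825e-04]), 'eef_pos': array([ 197.68866324, -512.68994732,  225.82693869]), 'tcp_rot': array([-8.88300727e-04,  9.83137446e-01,  1.82865995e-01,  2.23158675e-05]), 'contact_force': array([ 0.17055812, -0.60238348,  0.21388624]), 'wrist_torque': array([ 0.01938552, -0.04320037,  0.03157099]), 'gripper_width': 93.02521598760899}
scene {'camera_matrix': array([[405.18899324,   0.        , 276.17509415],
       [  0.        , 405.18899324, 213.55694689],
       [  0.        ,   0.        ,   1.        ]]), 'R': array([[-0.75910139,  0.65073268, -0.01766493],
       [ 0.51268322,  0.5808995 , -0.63222755],
       [-0.40114958, -0.48898133, -0.77458135]]), 't': array([ 417.91818063, -184.89107623, 1508.37
[... 261 characters left out ...]
9.92420580e-01, -8.80239704e-04, -1.22884572e-01],
       [ 1.22883563e-01,  1.12106071e-03, -9.92420462e-01]]), 't': array([ -52.55911316,  539.30179914, 1393.53804572])}
{'camera_matrix': array([[321.75660499,   0.        , 282.75944535],
       [  0.        , 321.75660499, 206.82824725],
       [  0.        ,   0.        ,   1.        ]]), 'T_tool_cam': array([[-7.05475962e-04, -9.67016622e-01, -2.54712299e-01,
         7.07619480e+01],
       [ 9.99999486e-01, -4.96604996e-04, -8.84332299e-04,
        -1.25871079e+00],
       [ 7.28672632e-04, -2.54712792e-01,  9.67016475e-01,
        -1.57629909e+02],
       [ 0.00000000e+00,  0.00000000e+00,  0.00000000e+00,
         1.00000000e+00]])}
```

View pics/scene0.png

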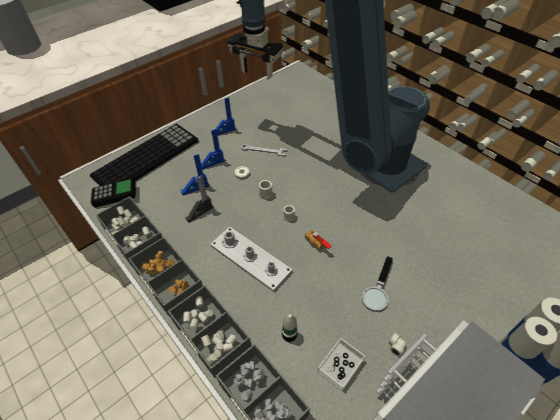

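View pics/top0.png

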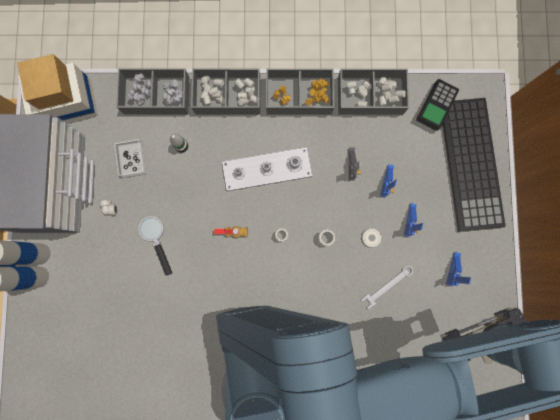

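The top view shows these candidates:
- **Couplings:** (281,235) is smaller and (327,238) larger. The reel at (372,238) and the elbow at (107,208) are the other white things.
- **Squares:** the dark one is at (352,162). The blue look-alikes are at (389,180), (412,220) and (456,268).
- **Magnifier:** (151,229), with its handle running to (166,272).
- **Stand:** (267,168), with its middle stub near (267,167).

Next I'll measure the depths and crop close.

```bash
cat > h.py <<'E'
import numpy as np,cv2
from rig import ctrl
from scipy.spatial.transform import Rotation as Ro
def cloud(c,d,obs=None):
    p=ctrl.camera_params(c);K=p["camera_matrix"]
    v,u=np.mgrid[0:d.shape[0],0:d.shape[1]]
    P=np.stack([(u-K[0,2])/K[0,0]*d,(v-K[1,2])/K[1,1]*d,d],-1)
    if c=="wrist":
        T=p["T_tool_cam"];P=P@T[:3,:3].T+T[:3,3]
        q=obs["tcp_rot"];R=Ro.from_quat([q[1],q[2],q[3],q[0]]).as_matrix()
        W=P@R.T+obs["eef_pos"]
    else: W=(P-p["t"])@p["R"]
    W[d==0]=np.nan
    return W
def ray(c,uv,z,obs=None):
    p=ctrl.camera_params(c);K=p["camera_matrix"]
    r=np.array([(uv[0]-K[0,2])/K[0,0],(uv[1]-K[1,2])/K[1,1],1])
    if c=="wrist":
        T=p["T_tool_cam"];q=obs["tcp_rot"];R=Ro.from_quat([q[1],q[2],q[3],q[0]]).as_matrix()
        o=R@T[:3,3]+obs["eef_pos"];r=R@T[:3,:3]@r
    else:
        o=-p["R"].T@p["t"];r=p["R"].T@r
    return o+r*(z-o[2])/r[2]
def tool(obs,X):
    q=obs["tcp_rot"];R=Ro.from_quat([q[1],q[2],q[3],q[0]]).as_matrix()
    return R.T@(np.asarray(X)-obs["eef_pos"])
def yaw(obs):
    q=obs["tcp_rot"];R=Ro.from_quat([q[1],q[2],q[3],q[0]]).as_matrix()
    return R
E
python3 - <<'E'
from h import *
a=np.load("pics/top0.npz");im,d=a["im"],a["d"];W=cloud("top",d)
for n,(u,v) in dict(table=(300,280),small=(281,235),big=(327,238),lens=(151,229),h=(163,258),stub=(267,167)).items(): print(n,W[v,u].round(1))
# clusters by height
for n,(u0,u1,v0,v1),z0,z1 in [("small",(268,294,222,248),30,60),("big",(312,342,222,254),35,65),("handle",(150,176,242,278),12,40),("stand",(215,318,145,192),8,24),("stubs",(258,276,155,180),45,70),("blade",(340,366,140,185),70,250),("valve",(210,252,222,242),5,80),("lensall",(134,168,212,245),5,40),("sealant",(165,192,130,155),30,140)]:
    w=W[v0:v1,u0:u1].reshape(-1,3);w=w[(w[:,2]>z0)&(w[:,2]<z1)]
    if len(w):print(n,len(w),"mean",w.mean(0).round(1),"min",w.min(0).round(1),"max",w.max(0).round(1))
for l in("coupling","stub","stub_foot","lens","handle","blade_top","magnifier","square","stand"):
    print(l,[(round(r["conf"],2),np.round(r["uv"],1)) for r in ctrl.landmark_of("top",l)[:4]])
c=cv2.resize(im[140:260,190:380],None,fx=4,fy=4,interpolation=cv2.INTER_CUBIC);cv2.imwrite("pics/crop1.png",c[:,:,::-1])
E
```

```text
table [ 3.125e+02 -1.121e+02  2.000e-01]
small [ 4.45e+02 -5.60e+01 -2.00e-01]
big [ 436.1 -192.9    2.1]
lens [461.8 329.6  10.9]
h [376.3 289.2  19.9]
stub [639.9 -15.   57.1]
small 65 mean [444.4 -56.3  40.6] min [425.2 -73.4  32.9] max [460.5 -38.5  48. ]
big 103 mean [ 435.8 -188.4   47.8] min [ 413.6 -209.2   35.6] max [ 457.2 -165.3   54.6]
handle 252 mean [375.2 292.4  20.2] min [327.  265.3  12.3] max [423.2 321.5  31.3]
stand 2319 mean [641.7 -10.1  15.7] min [ 577.8 -155.3    8. ] max [717.5 121.8  23.9]
stubs 56 mean [642.6 -12.1  52.4] min [630.2 -23.6  45.5] max [ 6.54e+02 -1.00e-01  5.86e+01]
blade 42 mean [ 629.1 -266.5  118.1] min [ 620.2 -268.2   71.2] max [ 639.9 -265.6  162. ]
valve 307 mean [453.4  86.1  33.6] min [429.7  39.3   5. ] max [483.2 155.5  54.2]
lensall 505 mean [461.2 330.9   9.9] min [417.1 288.9   5. ] max [513.  381.5  26.4]
sealant 199 mean [709.2 243.4  80.4] min [695.3 228.2  30.2] max [731.7 266.9 121.6]
coupling [(0.5, array([282.2, 234.2]))]
stub [(0.88, array([265.9, 166.2]))]
stub_foot [(0.75, array([269. , 166.7])), (0.45, array([320.9, 238.4]))]
lens [(0.86, array([152.3, 231. ])), (0.2, array([262.7, 169.6]))]
handle [(0.83, array([158.5, 247.6]))]
blade_top [(0.67, array([154.2, 230. ])), (0.63, array([469.6, 277.7])), (0.59, array([421.7, 225.4])), (0.47, array([357.7, 163.8]))]
magnifier [(0.74, array([155.4, 228.5]))]
square [(0.89, array([449.3, 273.8])), (0.78, array([350.8, 166.6])), (0.71, array([382.1, 183.4])), (0.63, array([409.4, 225.6]))]
stand [(0.97, array([263.7, 168.4]))]
```

View pics/crop1.png

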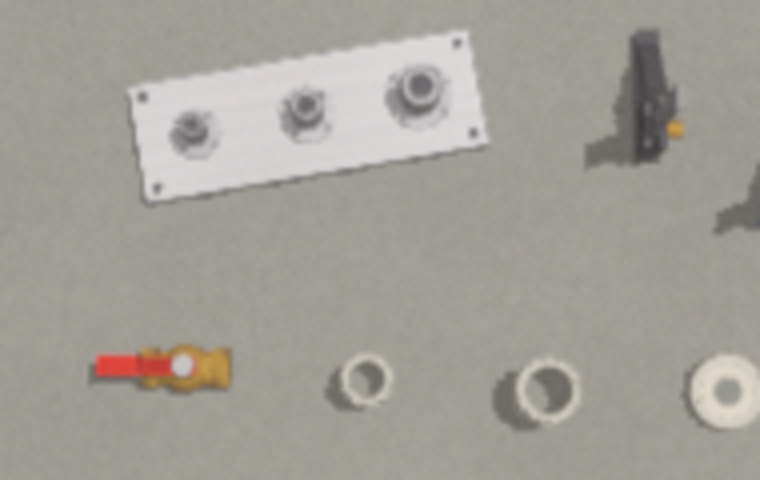

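The crop confirms the small coupling at top-view (281.5,235), world about (444,-56), next to the valve and smaller than the ring at (327,238). The dark square stands at about (629,-267). I'll move over the coupling with the jaws turned across the plate.

servo_tool --targets '[1,-0.85,0,-0.867,1,-0.85,0,-0.867,1,-0.85,0,-0.867,1,-0.85,0,-0.867,1,-0.85,0,-0.867,1,-0.85,0,-0.867,1,-0.85,0,-0.867,1,-0.85,0,-0.867,1,-0.85,0,-0.867]'

```text
time_s: 1.68
eef_pos: [273.1, -374.9, 226.8]
tcp_rot: [0.0, 0.649, 0.761, -0.0]
contact_force: [1.2, -0.0, -1.0]
gripper_width: 92.9
```

Run:
```python
from h import *
o=ctrl.get_obs();print(o["qpos"].round(2),yaw(o).round(3),(tool(o,[444.4,-56.2,200])/120).round(3))
```

```text
[-1.18  0.1   1.73  0.    1.31 -1.34] [[-0.158  0.987  0.   ]
 [ 0.987  0.158 -0.   ]
 [-0.     0.    -1.   ]] [2.398 1.828 0.223]
```

servo_tool --targets '[1,0.9,0.1,0,1,0.9,0.1,0,1,0.9,0.1,0,1,0.9,0.1,0]'

```text
time_s: 2.17
eef_pos: [361.5, -237.3, 214.6]
tcp_rot: [-0.0, 0.648, 0.762, 0.0]
contact_force: [-0.4, -0.5, 0.6]
gripper_width: 93.2
```

servo_tool --targets '[1,0.9,0.1,0,1,0.9,0.1,0,1,0.9,0.1,0,1,0.9,0.1,0,1,0.9,0.1,0]'

```text
time_s: 2.8
eef_pos: [448.1, -105.0, 202.7]
tcp_rot: [0.0, 0.649, 0.761, -0.0]
contact_force: [-0.2, 0.2, -0.1]
gripper_width: 92.9
```

Run:
```python
from h import *
o=ctrl.get_obs();im,d=ctrl.get_image("wrist");cv2.imwrite("pics/w1.png",im[:,:,::-1])
W=cloud("wrist",d,o);np.savez("pics/w1.npz",im=im,d=d,W=W)
print(o["eef_pos"],yaw(o).round(3))
for n,z0,z1,c,r in[("coup",36,48,(444,-56),40)]:
    m=(W[...,2]>z0)&(W[...,2]<z1)&(np.hypot(W[...,0]-c[0],W[...,1]-c[1])<r)
    w=W[m];print(n,len(w),w.mean(0),w.min(0),w.max(0))
print([(r["conf"],r["uv"]) for r in ctrl.landmark_of("wrist","coupling")])
```

```text
[ 448.13453818 -104.96649566  202.68292457] [[-0.158  0.988 -0.   ]
 [ 0.988  0.158 -0.001]
 [-0.001 -0.    -1.   ]]
coup 579 [442.93396981 -54.70059493  40.92759722] [424.26667359 -73.08507762  36.00545726] [461.24039309 -36.25678641  43.3189096 ]
[(0.62, [288.1, 145.7]), (0.41, [258.7, 252.6])]
```

View pics/w1.png

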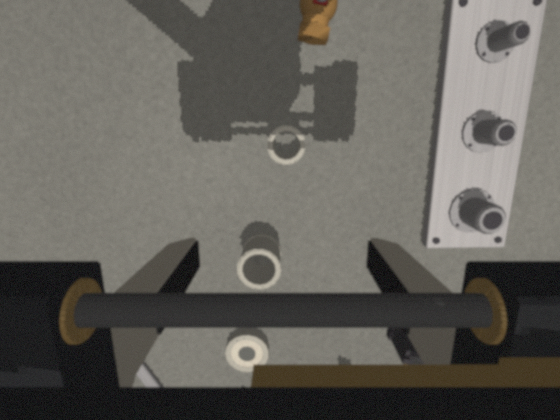

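The wrist view shows the small coupling ring at (287,146), the big one at (259,268), and the middle stub at (490,132). The measured outer span of about 37 mm and height of about 42 mm match the small coupling, centred at (442.8,-54.7). I'll measure the stub from the same view.

Run:
```python
from h import *
a=np.load("pics/w1.npz");W=a["W"];im=a["im"]
m=(W[...,2]>50)&(W[...,2]<60)&(np.hypot(W[...,0]-642,W[...,1]+12)<35)
w=W[m];print("stubtop",len(w),w.mean(0).round(1),w.min(0).round(1),w.max(0).round(1))
m=(W[...,2]>12)&(W[...,2]<18.5)&(abs(W[...,0]-642)<110)&(abs(W[...,1])<200)
w=W[m][:,:2].astype(np.float32);print("plate(cut)",cv2.minAreaRect(w))
for c in(85,-85):
    pass
m=(W[...,2]>50)&(W[...,2]<60)&(W[...,0]>560)
n,l,s,ce=cv2.connectedComponentsWithStats(m.astype(np.uint8))
for i in range(1,n):
    if s[i,4]>40: w=W[l==i];print(s[i,4],w.mean(0).round(1),((w.min(0)+w.max(0))/2).round(1),(w.max(0)-w.min(0)).round(1),ce[i])
o=ctrl.get_obs();print((tool(o,[442.8,-54.7,200])/120).round(3), yaw(o)[:,2].round(4))
```

```text
stubtop 497 [640.7 -10.5  53. ] [630.1 -22.3  50. ] [654.1   1.3  56.3]
plate(cut) ((642.9839477539062, -14.197647094726562), (91.52111053466797, 252.11219787597656), 9.6997709274292)
392 [626.3  72.3  52.9] [627.3  73.   53. ] [18.6 18.9  5.9] [518.85459184  31.84438776]
496 [640.8 -10.5  53. ] [642.1 -10.5  53.2] [24.  23.6  6.3] [503.44153226 131.74798387]
683 [655.  -93.5  53.1] [656.1 -94.1  53. ] [31.  29.5  6. ] [489.74524158 218.59004392]
197 [ 620.6 -264.5   52.5] [ 621.6 -265.    55. ] [20.3 17.5  9.9] [411.78680203 357.31472081]
[0.423 0.023 0.023] [-1.e-04 -6.e-04 -1.e+00]
```

servo_tool --targets '[0.423,0.023,0.2,0,0.423,0.023,0.8,0,0.423,0.023,0.8,0,0.423,0.023,0.8,0]'

```text
time_s: 3.4
eef_pos: [443.3, -54.3, 107.2]
tcp_rot: [-0.0, 0.649, 0.76, -0.0]
contact_force: [0.6, -0.7, -0.7]
gripper_width: 92.9
```

Run:
```python
from h import *
o=ctrl.get_obs();im,d=ctrl.get_image("wrist");cv2.imwrite("pics/w2.png",im[:,:,::-1])
W=cloud("wrist",d,o)
print(o["eef_pos"])
m=(W[...,2]>36)&(W[...,2]<48)&(np.hypot(W[...,0]-443,W[...,1]+55)<30)
w=W[m];print(len(w),w.mean(0),w.min(0),w.max(0))
print((tool(o,[442.8,-54.7,16])/120).round(3))
```

```text
[443.25869401 -54.29261809 107.17744008]
1066 [442.97017141 -54.19751834  40.74789354] [424.67553369 -73.7126768   36.06421586] [461.39720789 -36.12029718  43.53943505]
[-0.003 -0.004  0.76 ]
```

View pics/w2.png

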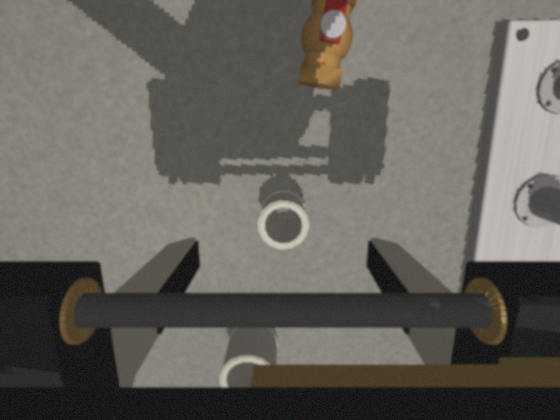

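The coupling sits at (283,224), centred between the jaws. I'll descend and grip.

servo_tool --targets '[-0.003,-0.003,0.4,0,-0.003,-0.003,0.7,0,-0.003,-0.003,0.76,0,-0.003,-0.003,0.76,0]'

```text
time_s: 3.95
eef_pos: [444.1, -54.4, 16.7]
tcp_rot: [0.001, 0.649, 0.761, 0.0]
contact_force: [0.2, -0.1, 0.9]
gripper_width: 92.7
```

servo_tool --targets '[0,0,0,0,0,0,0,0,0,0,0,0,0,0,0,0,0,0,0,0,0,0,0,0,0,0,0,0,0,0,0,0]' --fingers 255

```text
time_s: 4.95
eef_pos: [442.8, -53.6, 15.4]
tcp_rot: [-0.0, 0.649, 0.761, 0.0]
contact_force: [0.2, -0.3, -0.2]
gripper_width: 36.3
```

servo_tool --targets '[0,0,-0.5,0,0,0,-0.9,0,0,0,-0.9,0,0,0,-0.9,0]'

```text
time_s: 5.45
eef_pos: [442.2, -53.4, 122.9]
tcp_rot: [-0.0, 0.649, 0.761, -0.0]
contact_force: [-0.1, 0.5, -0.5]
gripper_width: 36.1
```

Run:
```python
from h import *
o=ctrl.get_obs();im,d=ctrl.get_image("wrist");cv2.imwrite("pics/w3.png",im[:,:,::-1])
print(o["eef_pos"],o["gripper_width"],yaw(o).round(3))
t=(tool(o,[641.5,-10.5,124])/120).round(3);print(t)
```

```text
[442.2470027  -53.37128405 122.90303626] 36.05171955496296 [[-0.158  0.987 -0.001]
 [ 0.987  0.158  0.   ]
 [ 0.    -0.001 -1.   ]]
[ 0.09   1.696 -0.01 ]
```

View pics/w3.png

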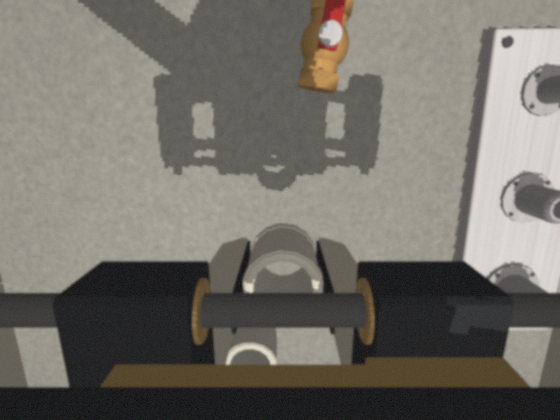

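The coupling is held, with its rim at (283,275). I'll move beside the stub with it ahead in view, so I can measure the stub against the held coupling.

servo_tool --targets '[-0.25,0.5,0,0,-0.5,1,0,0,-0.5,1,0,0,-0.5,1,0,0]'

```text
time_s: 6.0
eef_pos: [569.5, -93.5, 121.1]
tcp_rot: [-0.002, 0.649, 0.761, -0.001]
contact_force: [-0.8, 0.1, -0.1]
gripper_width: 35.8
```

servo_tool --targets '[-0.08,0.5,0,0,-0.08,0.7,0,0,-0.08,0.7,0,0,-0.08,0.7,0,0]'

```text
time_s: 6.5
eef_pos: [653.1, -89.5, 122.9]
tcp_rot: [-0.001, 0.649, 0.761, -0.001]
contact_force: [-0.3, 0.7, -0.2]
gripper_width: 36.1
```

```bash
cat > st.py <<'E'
from h import *
import sys
n=sys.argv[1]
o=ctrl.get_obs();im,d=ctrl.get_image("wrist");cv2.imwrite(f"pics/{n}.png",im[:,:,::-1])
o2=ctrl.get_obs();o["eef_pos"]=(o["eef_pos"]+o2["eef_pos"])/2
W=cloud("wrist",d,o);np.savez(f"pics/{n}.npz",im=im,d=d,W=W)
print(o["eef_pos"],yaw(o).round(3).tolist())
m=(W[...,2]>50)&(W[...,2]<60)&(np.hypot(W[...,0]-642,W[...,1]+11)<25)
w=W[m];print("stub",len(w),w.mean(0).round(1),((w.min(0)+w.max(0))/2).round(1),(w.max(0)-w.min(0)).round(1))
p=W[m&(W[...,2]>53)];print("flat top",len(p),p.mean(0).round(1),((p.min(0)+p.max(0))/2).round(1),(p.max(0)-p.min(0)).round(1))
e=o["eef_pos"]
m=(abs(W[...,2]-e[2]-26)<4)&(np.hypot(W[...,0]-e[0],W[...,1]-e[1])<24)
w=W[m];q=np.array([tool(o,x) for x in w]);print("coup in tool",len(q),q.mean(0).round(1),q.min(0).round(1),q.max(0).round(1))
print("tool to stub",(tool(o,[641.5,-10.5,124])).round(1))
E
python3 st.py w4
```

```text
[653.17703954 -89.57428012 123.06685592] [[-0.159, 0.987, -0.003], [0.987, 0.159, 0.001], [0.001, -0.003, -1.0]]
stub 987 [642.9 -10.5  53.2] [643.  -10.4  53.1] [23.8 23.7  6.1]
flat top 651 [642.8 -10.4  54.1] [642.7 -10.1  54.6] [20.1 20.1  3.1]
coup in tool 1714 [  8.9  -0.  -25.5] [ -4.7 -21.6 -30. ] [ 17.7  21.5 -21.9]
tool to stub [79.9  1.  -0.9]
```

View pics/w4.png

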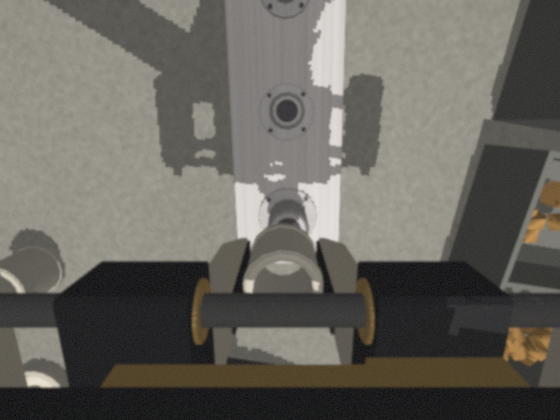

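Run:
```python
from h import *
a=np.load("pics/w4.npz");im=a["im"];d=a["d"]
p=ctrl.camera_params("wrist");K=p["camera_matrix"];T=p["T_tool_cam"]
v,u=np.mgrid[0:420,0:560]
P=np.stack([(u-K[0,2])/K[0,0]*d,(v-K[1,2])/K[1,1]*d,d],-1)@T[:3,:3].T+T[:3,3]
m=(abs(P[...,2]+25.5)<2)&(v<292)&(v>240)
for r in range(248,292,4):
    c=np.where(m[r])[0]
    if len(c):print(r,c.min(),c.max(),P[r,c,1].min().round(1),P[r,c,1].max().round(1),P[r,c,0].mean().round(1), im[r,c[0]],im[r,c[len(c)//2]])
m=(v>225)&(v<300)&(u>235)&(u<335)
# inner bore contour via grayscale crop
c=cv2.resize(im[215:305,210:360],None,fx=5,fy=5,interpolation=cv2.INTER_CUBIC);cv2.imwrite("pics/c4.png",c[:,:,::-1])
# stub circle
g=cv2.cvtColor(im,cv2.COLOR_RGB2GRAY)
c=cv2.resize(im[70:150,230:345],None,fx=6,fy=6,interpolation=cv2.INTER_CUBIC);cv2.imwrite("pics/c4b.png",c[:,:,::-1])
```

```text
248 276 280 -2.9 -1.1 17.6 [96 95 88] [97 94 87]
252 266 300 -7.4 7.8 16.1 [100  96  90] [125 120 111]
256 259 306 -10.5 10.5 14.5 [98 95 89] [138 132 124]
260 254 312 -12.8 13.3 12.7 [98 97 89] [150 146 138]
264 209 356 -32.5 32.7 10.7 [87 83 77] [141 137 128]
268 239 326 -19.3 19.4 8.8 [65 61 58] [119 117 107]
272 242 323 -17.9 18.0 6.9 [32 31 31] [116 113 106]
276 242 321 -18.1 17.4 4.8 [44 42 38] [126 122 113]
280 242 323 -18.1 18.1 2.9 [65 62 59] [120 117 108]
284 243 322 -18.0 17.9 0.9 [143 139 129] [163 158 145]
288 243 322 -17.9 18.0 -1.0 [125 121 112] [147 142 131]
```

View pics/c4.png

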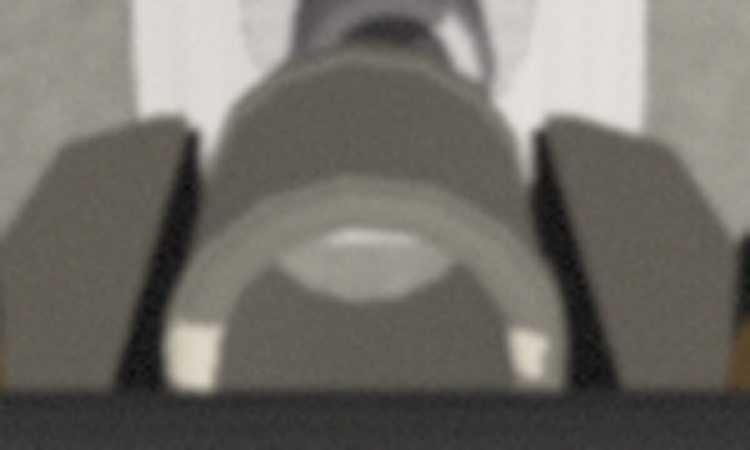

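View pics/c4b.png

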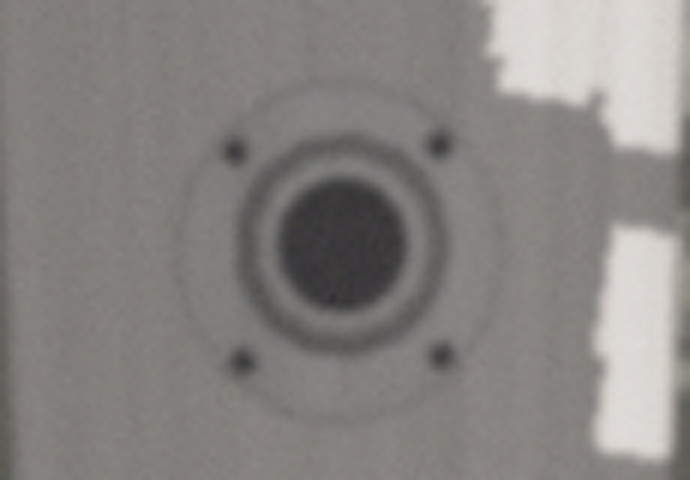

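Run:
```python
from h import *
a=np.load("pics/w4.npz");d=a["d"]
p=ctrl.camera_params("wrist");K=p["camera_matrix"];T=p["T_tool_cam"]
v,u=np.mgrid[0:420,0:560]
P=np.stack([(u-K[0,2])/K[0,0]*d,(v-K[1,2])/K[1,1]*d,d],-1)@T[:3,:3].T+T[:3,3]
r=np.hypot(P[...,0]-80,P[...,1]-2)
for lo,hi in((67,76),(67,71),(98,105)):
    m=(P[...,2]>lo)&(P[...,2]<hi)&(r<30)&(d>0);q=P[m];print(lo,m.sum(),q.mean(0).round(2),((q.min(0)+q.max(0))/2).round(2),np.ptp(q,0).round(1))
    if m.sum(): print("px",u[m].mean(),v[m].mean())
o=ctrl.get_obs();print(o["eef_pos"],o["tcp_rot"])
```

```text
67 1040 [79.66  2.46 70.09] [79.78  2.64 70.98] [23.9 24.1  7.9]
px 286.24711538461537 110.08557692307693
67 774 [79.73  2.57 69.31] [79.62  2.65 69.02] [22.1 21.1  4. ]
px 286.4134366925065 109.95865633074935
98 1341 [ 79.27   2.37 103.42] [ 79.78   2.63 103.15] [41.9 42.2  3.7]
px 285.703206562267 112.04399701715138
[653.27397203 -89.65697365 123.21389833] [-9.05025888e-04  6.48730378e-01  7.61017633e-01 -4.90136058e-04]
```

Run:
```python
from h import *
p=ctrl.camera_params("wrist");print(p)
a=np.load("pics/w4.npz");d=a["d"];print(d[110,280:294],d[105:116,287])
```

```text
{'camera_matrix': array([[321.75660499,   0.        , 282.75944535],
       [  0.        , 321.75660499, 206.82824725],
       [  0.        ,   0.        ,   1.        ]]), 'T_tool_cam': array([[-7.03372569e-04, -9.67300579e-01, -2.53631811e-01,
         7.15881708e+01],
       [ 9.99999542e-01, -5.15725587e-04, -8.06328622e-04,
         2.40292169e-01],
       [ 6.49157729e-04, -2.53632262e-01,  9.67300499e-01,
        -1.57631547e+02],
       [ 0.00000000e+00,  0.00000000e+00,  0.00000000e+00,
         1.00000000e+00]])}
[216.2974  217.45572 217.2201  216.32245 217.05904 216.96523 216.74847
 216.54747 217.50127 216.58105 216.53337 216.6385  217.4211  217.4782 ] [216.96794 215.9549  216.54666 216.7341  215.4481  216.54747 216.70758
 217.74854 216.72916 217.87637 216.9006 ]
```

servo_tool --targets '[0.35,0.021,0,0,0.664,0.021,0,0,0.664,0.021,0,0,0.664,0.021,0,0]'

```text
time_s: 7.05
eef_pos: [644.6, -11.5, 123.9]
tcp_rot: [0.0, 0.649, 0.761, -0.0]
contact_force: [0.4, 0.0, -0.3]
gripper_width: 36.2
```

Run:
```python
from h import *
o=ctrl.get_obs();im,d=ctrl.get_image("wrist");cv2.imwrite("pics/w5.png",im[:,:,::-1])
ims,ds=ctrl.get_image("scene")
W=cloud("wrist",d,o)
print(o["eef_pos"])
c=cv2.resize(im[150:330,160:400],None,fx=3,fy=3,interpolation=cv2.INTER_CUBIC);cv2.imwrite("pics/c5.png",c[:,:,::-1])
c=cv2.resize(ims[200:300,180:340],None,fx=5,fy=5,interpolation=cv2.INTER_CUBIC);cv2.imwrite("pics/s5.png",c[:,:,::-1])
for i in range(3):print(ctrl.camera_params("wrist")["T_tool_cam"][:3,3])
```

```text
[644.59155506 -11.50877318 123.87785472]
[  71.58897852    0.23785269 -157.63271858]
[  71.58897852    0.23785269 -157.63271858]
[  71.58897852    0.23785269 -157.63271858]
```

View pics/c5.png

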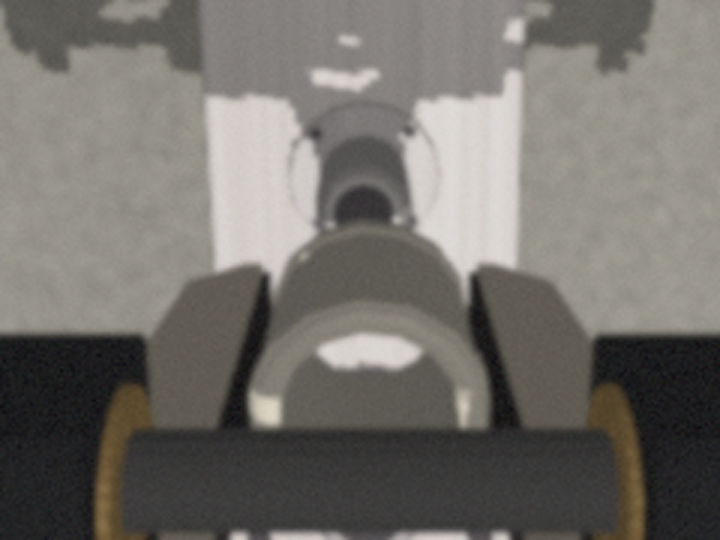

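View pics/s5.png

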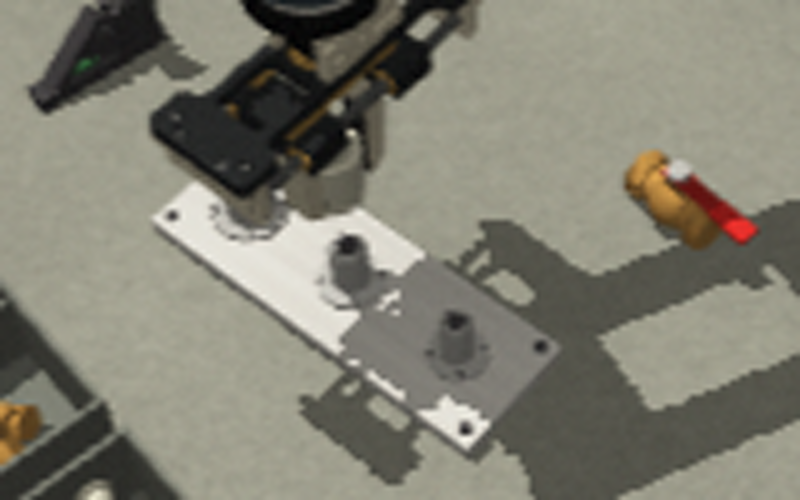

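```bash
cat > rel.py <<'E'
from h import *
import sys
n=sys.argv[1];z=float(sys.argv[2]) # tool z of stub top
im,d=ctrl.get_image("wrist");np.savez(f"pics/{n}.npz",im=im,d=d)
p=ctrl.camera_params("wrist");K=p["camera_matrix"];T=p["T_tool_cam"]
v,u=np.mgrid[0:420,0:560]
P=np.stack([(u-K[0,2])/K[0,0]*d,(v-K[1,2])/K[1,1]*d,d],-1)@T[:3,:3].T+T[:3,3]
q=P[(P[...,2]>z-4)&(P[...,2]<z+4)&(np.hypot(P[...,0],P[...,1])<25)&(d>0)];print("top",len(q),q.mean(0).round(2),q.min(0).round(2),q.max(0).round(2))
q=P[(P[...,2]>z+7)&(P[...,2]<z+26)&(np.hypot(P[...,0],P[...,1])<25)&(d>0)];print("shaft",len(q),q.mean(0).round(2),q.min(0).round(2),q.max(0).round(2))
q=P[(abs(P[...,2]-z-36)<3.)&(np.hypot(P[...,0],P[...,1])<60)&(d>0)];print("flange",len(q),q.mean(0).round(2),q.min(0).round(2),q.max(0).round(2))
m=(abs(P[...,2]+25.5)<2)
for r in(252,256,260,272,276,280,284): 
    c=np.where(m[r]&(abs(P[r,:,1])<20.5))[0]
    if len(c):print(r,P[r,c,1].min().round(1),P[r,c,1].max().round(1),P[r,c,0].mean().round(1))
# shaft sides by row using depth
for r in range(196,226,4):
    c=np.where((P[r,:,2]>z+2)&(P[r,:,2]<z+30)&(abs(P[r,:,1])<30)&(d[r]>0))[0]
    if len(c):print("row",r,c.min(),c.max(),P[r,c,1].min().round(1),P[r,c,1].max().round(1))
E
python3 rel.py w6 70
```

```text
top 567 [ 5.94 -2.15 70.77] [ -3.27 -14.02  67.8 ] [14.56  9.98 74.  ]
shaft 162 [12.19 -1.78 86.29] [  3.26 -14.06  77.07] [14.73 10.25 95.99]
flange 7682 [ 16.84  -1.83 107.61] [-59.19 -47.07 103.01] [ 59.49  42.66 109.  ]
252 -6.9 7.8 16.2
256 -11.0 11.0 14.5
260 -13.2 13.3 12.6
272 -18.0 18.0 6.9
276 -18.1 18.0 4.8
280 -18.0 18.0 2.9
284 -17.6 18.2 0.9
row 196 274 286 -7.1 2.7
row 200 269 291 -11.1 6.7
row 204 267 294 -12.6 9.1
row 208 266 295 -12.9 10.0
row 212 265 295 -13.3 9.2
row 216 264 296 -14.0 10.0
row 220 265 296 -13.3 10.0
row 224 266 295 -12.6 9.3
```

servo_tool --targets '[0.017,-0.016,0,0,0.017,-0.016,0,0,0.017,-0.016,0,0,0.017,-0.016,0,0]'

```text
time_s: 7.7
eef_pos: [642.9, -9.3, 123.4]
tcp_rot: [-0.0, 0.649, 0.761, 0.0]
contact_force: [-0.4, -1.0, -0.7]
gripper_width: 36.0
```

```bash
python3 rel.py w7 70
```

```text
top 437 [ 4.42 -0.38 70.72] [ -3.32 -11.83  67.65] [11.1  11.54 74.  ]
shaft 162 [ 9.08 -0.52 85.97] [ -0.23 -12.51  77.03] [11.79 11.88 95.95]
flange 8276 [ 16.86  -0.46 107.5 ] [-59.89 -45.53 103.  ] [ 59.49  44.34 109.  ]
252 -7.8 7.4 16.1
256 -10.5 10.5 14.4
260 -12.8 12.7 12.7
272 -18.0 18.1 6.8
276 -17.5 18.0 5.0
280 -18.1 18.0 2.8
284 -18.1 17.9 0.9
row 200 276 289 -5.5 5.2
row 204 271 293 -9.6 8.4
row 208 269 296 -11.1 10.9
row 212 268 297 -11.5 11.7
row 216 267 297 -11.8 10.7
row 220 267 298 -11.8 11.5
row 224 267 298 -11.9 11.5
```

servo_tool --targets '[-0.005,-0.002,0.2,0,-0.005,-0.002,0.35,0,-0.005,-0.002,0.45,0,-0.005,-0.002,0.53,0,-0.005,-0.002,0.6,0,-0.005,-0.002,0.6,0]'

```text
time_s: 8.5
eef_pos: [642.4, -9.8, 50.9]
tcp_rot: [-0.0, 0.649, 0.761, -0.0]
contact_force: [-0.8, -0.7, -0.2]
gripper_width: 36.3
```

Run:
```python
from h import *
o=ctrl.get_obs();im,d=ctrl.get_image("wrist");cv2.imwrite("pics/w8.png",im[:,:,::-1]);print(o["eef_pos"],o["contact_force"])
```

```text
[642.42794973  -9.81568756  50.87020335] [-0.82212464 -0.66020485 -0.16111366]
```

View pics/w8.png

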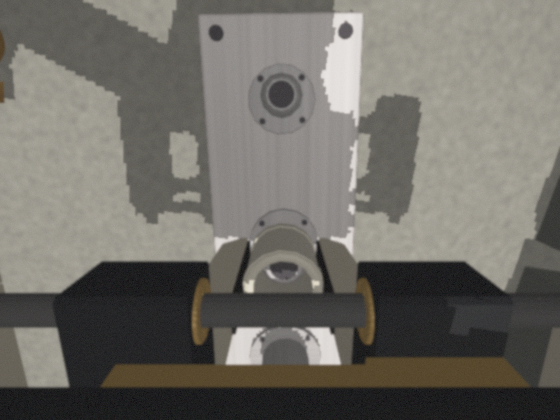

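The stub top now shows inside the coupling's bore at (285,270), with no contact force. I'll push it home.

servo_tool --targets '[0,0,0.05,0,0,0,0.1,0,0,0,0.12,0,0,0,0.12,0]'

```text
time_s: 9.05
eef_pos: [642.6, -9.9, 36.8]
tcp_rot: [-0.0, 0.649, 0.761, -0.0]
contact_force: [-0.4, 0.7, -0.5]
gripper_width: 36.2
```

servo_tool --targets '[0,0,0.01,0,0,0,0.01,0]'

```text
time_s: 9.3
eef_pos: [642.8, -9.9, 35.9]
tcp_rot: [0.0, 0.649, 0.761, 0.0]
contact_force: [0.8, 1.0, -1.3]
gripper_width: 35.8
```

servo_tool --targets '[0,0,0.01,0,0,0,0.01,0]'

```text
time_s: 9.55
eef_pos: [643.0, -9.9, 35.4]
tcp_rot: [0.0, 0.649, 0.761, 0.0]
contact_force: [-1.3, 0.8, 5.2]
gripper_width: 36.3
```

A 5 N upward push shows it's at the flange. I'll release, then rise.

servo_tool --targets '[0,0,0,0,0,0,0,0,0,0,0,0,0,0,0,0,0,0,0,0,0,0,0,0]' --fingers 0

```text
time_s: 10.3
eef_pos: [642.8, -9.9, 34.6]
tcp_rot: [0.0, 0.649, 0.761, -0.0]
contact_force: [0.5, -0.4, 0.7]
gripper_width: 90.6
```

servo_tool --targets '[0,0,-0.4,0,0,0,-0.9,0,0,0,-0.9,0,0,0,-0.9,0]'

```text
time_s: 10.8
eef_pos: [642.5, -9.8, 142.6]
tcp_rot: [0.0, 0.649, 0.761, 0.0]
contact_force: [-0.8, -0.4, -0.3]
gripper_width: 93.0
```

servo_tool --targets '[-0.6,0,-0.9,0,-0.6,0,-0.9,0,-0.6,0,-0.9,0,-0.6,0,-0.9,0,-0.6,0,-0.9,0]'

```text
time_s: 11.42
eef_pos: [652.9, -79.8, 247.7]
tcp_rot: [-0.002, 0.648, 0.761, -0.001]
contact_force: [0.0, -0.4, 0.2]
gripper_width: 92.5
```

Run:
```python
from h import *
o=ctrl.get_obs();im,d=ctrl.get_image("wrist");cv2.imwrite("pics/w9.png",im[:,:,::-1])
W=cloud("wrist",d,o);np.savez("pics/w9.npz",im=im,d=d,W=W)
print(o["eef_pos"],yaw(o).round(3).tolist())
m=(W[...,2]>56)&(W[...,2]<70)&(np.hypot(W[...,0]-642.5,W[...,1]+10)<30)
w=W[m];print(len(w),w.mean(0).round(1),((w.min(0)+w.max(0))/2).round(1),np.ptp(w,0).round(1),np.median(w[:,2]))
m=(W[...,2]>70)&(np.hypot(W[...,0]-629,W[...,1]+266)<60)
w=W[m];
if len(w):
    print("blade",len(w),w.mean(0).round(1),w.min(0).round(1),w.max(0).round(1))
    t=w[w[:,2]>w[:,2].max()-8];print(len(t),t.mean(0).round(1),t.min(0).round(1),t.max(0).round(1))
```

```text
[652.85787326 -79.80690127 247.66133015] [[-0.159, 0.987, -0.005], [0.987, 0.159, 0.002], [0.003, -0.005, -1.0]]
522 [642.8 -10.9  61.1] [642.7 -11.1  59.6] [37.1 37.   7.3] 61.21621616538279
blade 873 [ 629.  -264.7  111. ] [ 619.6 -266.8   70.1] [ 638.6 -262.2  146.4]
90 [ 628.  -264.7  141.6] [ 619.6 -265.9  138.4] [ 638.2 -263.3  146.4]
```

View pics/w9.png

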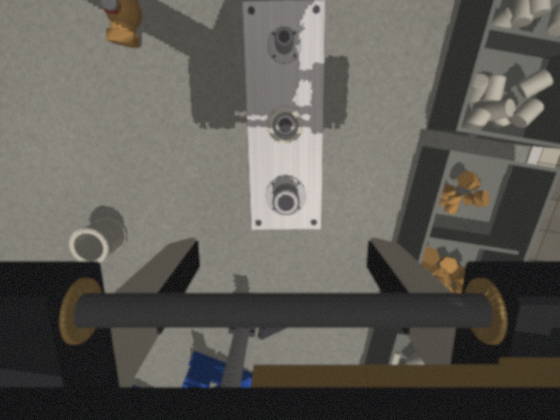

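The coupling sits at (285,125) with its rim at about 61.5 mm, so it is home. Next, the blade-top height from the first scene picture and a new one.

Run:
```python
from h import *
a=np.load("pics/scene0.npz");im,d=a["im"],a["d"]
im2,d2=ctrl.get_image("scene")
c=np.hstack([cv2.resize(x[150:230,170:230],None,fx=6,fy=6,interpolation=cv2.INTER_CUBIC) for x in (im,im2)]);cv2.imwrite("pics/bl.png",c[:,:,::-1])
for D in(d,d2):
    W=cloud("scene",D)
    m=(W[...,2]>60)&(np.hypot(W[...,0]-628,W[...,1]+265)<25)
    w=W[m]
    if len(w): print(len(w),w.mean(0).round(1),w.min(0).round(1),w.max(0).round(1))
    v,u=np.where(m)
    for r in sorted(set(v))[:8]: k=m[r];print(r,np.where(k)[0],W[r][k].round(0).tolist())
    p=ctrl.camera_params("scene")
for z in(152,162,172,182):
    X=p["R"]@np.array([628.5,-265,z])+p["t"];x=p["camera_matrix"]@X;print(z,x[:2]/x[2])
W=cloud("scene",d);b=W[200:215,190:215];print("table bias",np.nanmedian(W[260:300,150:170,2]),np.nanmedian(W[180:190,230:236],axis=(0,1)))
for l in ["blade_top"]: print([(r["conf"],r["uv"]) for r in ctrl.landmark_of("scene",l)])
```

```text
132 [ 632.5 -266.7  110.2] [ 621.8 -271.2   60.1] [ 642.5 -261.6  161.5]
175 [201 202] [[627.0, -266.0, 161.0], [624.0, -266.0, 160.0]]
176 [200 201 202] [[631.0, -267.0, 159.0], [627.0, -268.0, 155.0], [624.0, -267.0, 155.0]]
177 [198 199 200 201 202] [[636.0, -271.0, 155.0], [633.0, -270.0, 154.0], [632.0, -265.0, 157.0], [628.0, -267.0, 152.0], [625.0, -267.0, 151.0]]
178 [197 198 199 200 201 202] [[642.0, -268.0, 157.0], [639.0, -267.0, 156.0], [637.0, -264.0, 156.0], [632.0, -268.0, 149.0], [629.0, -267.0, 149.0], [626.0, -265.0, 148.0]]
179 [198 199 200 201 202 203] [[642.0, -263.0, 156.0], [636.0, -268.0, 148.0], [633.0, -266.0, 148.0], [629.0, -269.0, 143.0], [627.0, -266.0, 144.0], [622.0, -269.0, 138.0]]
180 [198 199 200 201 202 203] [[641.0, -267.0, 148.0], [636.0, -269.0, 143.0], [634.0, -266.0, 144.0], [632.0, -265.0, 143.0], [628.0, -264.0, 142.0], [626.0, -263.0, 141.0]]
181 [198 199 200 201 202 203] [[642.0, -266.0, 145.0], [638.0, -268.0, 141.0], [635.0, -266.0, 140.0], [632.0, -265.0, 139.0], [629.0, -265.0, 137.0], [625.0, -266.0, 133.0]]
182 [198 199 200 201 202 203] [[641.0, -268.0, 138.0], [640.0, -265.0, 140.0], [635.0, -267.0, 135.0], [632.0, -267.0, 133.0], [629.0, -267.0, 130.0], [626.0, -266.0, 129.0]]
3 [ 640.7 -265.6   65.6] [ 638.1 -267.    60.8] [ 642.2 -264.4   70.8]
197 [202] [[642.0, -264.0, 71.0]]
198 [202 203] [[642.0, -265.0, 65.0], [638.0, -267.0, 61.0]]
152 [201.30817397 177.54426195]
162 [200.79126813 175.2903903 ]
172 [200.26796943 173.00864378]
182 [199.73815853 170.69850205]
table bias 25.728238038167312 [ 498.30488206 -303.080045     -1.54761215]
[(0.61, [193.8, 152.3])]
```

View pics/bl.png

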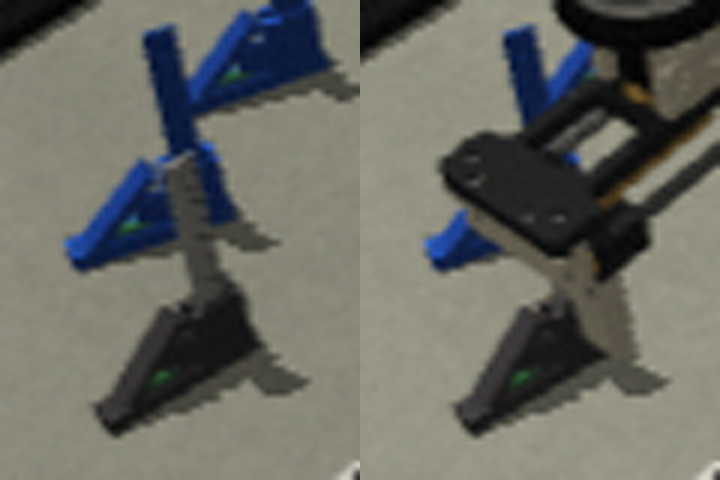

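servo_tool --targets '[-0.9,-0.6,0,0.83,-0.9,-0.6,0,0.83,-0.9,-0.6,0,0.83,-0.9,-0.6,0,0.83,-0.9,-0.6,0,0.83,-0.9,-0.6,0,0.83,-0.9,-0.6,0,0.83,-0.9,-0.6,0,0.83]'

```text
time_s: 12.58
eef_pos: [600.0, -198.4, 250.1]
tcp_rot: [-0.0, 0.977, 0.212, -0.0]
contact_force: [-0.6, 0.6, 0.3]
gripper_width: 93.2
```

Run:
```python
from h import *
o=ctrl.get_obs();print(o["eef_pos"],yaw(o).round(3).tolist(),(tool(o,[546,-302,225])/120).round(3))
a=np.load("pics/top0.npz");im,d=a["im"],a["d"];W=cloud("top",d)
g=im.sum(-1)
m=(g<150);m[:240]=0;m[280:]=0;m[:,:148]=0;m[:,178:]=0
v,u=np.where(m);pts=np.array([ray("top",(x,y),15)[:2] for x,y in zip(u,v)],np.float32);print(len(pts),cv2.minAreaRect(pts),cv2.fitLine(pts,cv2.DIST_L2,0,.01,.01).ravel())
```

```text
[ 600.01777019 -198.41493452  250.08913242] [[0.91, 0.415, -0.001], [0.415, -0.91, 0.0], [-0.001, -0.001, -1.0]] [-0.768  0.599  0.209]Traceback (most recent call last):
  File "<stdin>", line 6, in <module>
cv2.error: OpenCV(4.12.0) /io/opencv/modules/imgproc/src/convhull.cpp:143: error: (-215:Assertion failed) total >= 0 && (depth == CV_32F || depth == CV_32S) in function 'convexHull'
```

servo_tool --targets '[-0.768,0.6,0,0,-0.768,0.6,0,0,-0.768,0.6,0.2,0,-0.768,0.6,0.2,0,-0.768,0.6,0.2,0,-0.768,0.6,0.2,0]'

```text
time_s: 13.32
eef_pos: [546.7, -302.1, 227.7]
tcp_rot: [0.001, 0.977, 0.212, 0.001]
contact_force: [0.4, 0.0, -0.1]
gripper_width: 93.3
```

Run:
```python
from h import *
o=ctrl.get_obs();im,d=ctrl.get_image("wrist");cv2.imwrite("pics/w10.png",im[:,:,::-1])
W=cloud("wrist",d,o);np.savez("pics/w10.npz",im=im,d=d,W=W)
print(o["eef_pos"],yaw(o).round(3).tolist())
m=(W[...,2]>70)&(np.hypot(W[...,0]-628,W[...,1]+265)<40)
w=W[m];print(len(w),w.min(0),w.max(0))
t=w[w[:,2]>w[:,2].max()-6];print(len(t),t.mean(0).round(1),np.median(t[:,2]),t.min(0).round(1),t.max(0).round(1))
print("table",np.nanmedian(W[60:120,100:160].reshape(-1,3),0))
print([(r["conf"],r["uv"]) for r in ctrl.landmark_of("wrist","blade_top")])
```

```text
[ 546.74870799 -302.14657129  227.67251505] [[0.91, 0.415, 0.001], [0.415, -0.91, -0.001], [0.001, 0.001, -1.0]]
170 [ 620.17254191 -267.40375088   70.95447648] [ 639.18346385 -264.4420793   160.60105795]
113 [ 629.7 -266.1  158.5] 158.48265914793484 [ 620.3 -267.4  154.9] [ 639.1 -264.7  160.6]
table [ 5.71489415e+02 -9.90503444e+01 -4.08454504e-01]
[(0.95, [379.2, 365.2]), (0.68, [380.5, 214.0]), (0.46, [284.4, 93.6])]
```

View pics/w10.png

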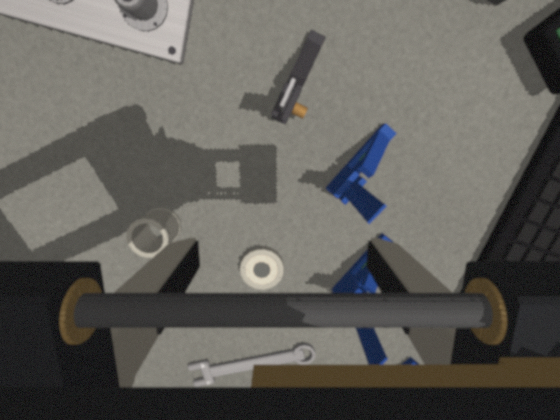

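The blade top is at (288,92), and its height comes out at about 158.7 mm. The scene camera gave 158–161, which agrees. On to the magnifier.

servo_tool --targets '[0.1,-1,0,0,0.1,-1,0,0,0.1,-1,0,0]'

```text
time_s: 13.8
eef_pos: [506.3, -184.6, 227.5]
tcp_rot: [-0.0, 0.977, 0.213, 0.0]
contact_force: [0.5, -0.9, 0.9]
gripper_width: 93.0
```

servo_tool --targets '[0.1,-1,0,0,0.1,-1,0,0,0.1,-1,0,0]'

```text
time_s: 14.18
eef_pos: [468.1, -71.7, 227.4]
tcp_rot: [0.0, 0.977, 0.213, 0.0]
contact_force: [0.6, -0.8, 0.0]
gripper_width: 93.0
```

servo_tool --targets '[0.1,-1,0,0,0.1,-1,0,0,0.1,-1,0,0]'

```text
time_s: 14.55
eef_pos: [430.0, 41.9, 227.3]
tcp_rot: [0.0, 0.977, 0.214, 0.001]
contact_force: [0.1, 0.1, 0.8]
gripper_width: 92.7
```

servo_tool --targets '[0.1,-1,0,0,0.1,-1,0,0,0.1,-1,0,0]'

```text
time_s: 14.92
eef_pos: [391.8, 156.0, 227.1]
tcp_rot: [0.0, 0.977, 0.214, 0.001]
contact_force: [0.4, -0.8, 0.4]
gripper_width: 92.9
```

servo_tool --targets '[0.1,-1,0.2,0,0.1,-1,0.2,0,0.1,-1,0.2,0,0.1,-1,0.2,0,0.1,-1,0.2,0]'

```text
time_s: 15.55
eef_pos: [354.4, 267.0, 203.0]
tcp_rot: [0.0, 0.978, 0.21, 0.0]
contact_force: [-0.3, 1.0, -0.2]
gripper_width: 92.9
```

Run:
```python
from h import *
o=ctrl.get_obs();im,d=ctrl.get_image("wrist");cv2.imwrite("pics/w11.png",im[:,:,::-1])
W=cloud("wrist",d,o);np.savez("pics/w11.npz",im=im,d=d,W=W)
print(o["eef_pos"],yaw(o).round(3).tolist())
m=(W[...,2]>15)&(W[...,2]<30)&(np.hypot(W[...,0]-390,W[...,1]-300)<90)
n,l,s,c=cv2.connectedComponentsWithStats(m.astype(np.uint8))
for i in range(1,n):
    if s[i,4]>50:
        w=W[l==i];print(s[i,4],c[i],w.mean(0),cv2.minAreaRect(w[:,:2].astype(np.float32)),cv2.fitLine(w[:,:2].astype(np.float32),2,0,.01,.01).ravel())
for k in("lens","handle","magnifier"): 
    for r in ctrl.landmark_of("wrist",k)[:2]: print(k,r["conf"],r["uv"],ray("wrist",r["uv"],{"lens":6,"handle":11,"magnifier":0}[k],o).round(1))
```

```text
[354.42771985 266.97117988 202.97431972] [[0.912, 0.411, 0.001], [0.411, -0.912, -0.0], [0.001, 0.001, -1.0]]
1775 [267.17915493 159.65521127] [376.45660598 296.38936178  20.7439446 ] ((374.2534484863281, 295.40606689453125), (100.51972961425781, 20.5376033782959), 23.900972366333008) [  0.91466045   0.40422308 376.4566     296.38937   ]
lens 0.68 [266.4, 63.9] [464.1 336.1   6. ]
handle 0.91 [266.8, 134.6] [399.9 307.5  11. ]
magnifier 0.82 [268.5, 66.1] [463.9 334.    0. ]
```

View pics/w11.png

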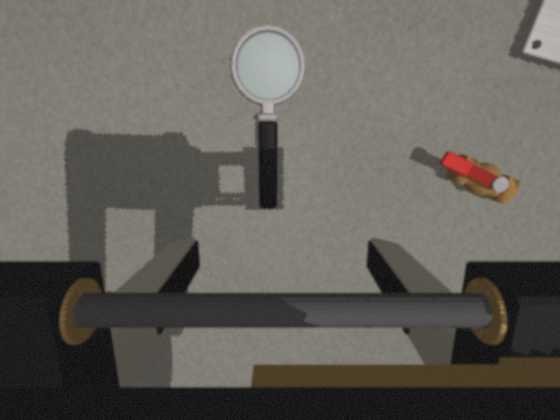

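The magnifier lies along the tool's x, with the lens at (268,65) and the handle from (268,122) to (268,208). In world terms its yaw is 23.9° and the lens centre is near (465,336). The handle top at 21 mm and length of about 100 mm match the description.

servo_tool --targets '[0.543,-0.149,0.3,0.004,0.543,-0.149,0.8,0.004,0.543,-0.149,0.8,0.004,0.543,-0.149,0.8,0.004,0.543,-0.149,0.8,0.004]'

```text
time_s: 16.38
eef_pos: [405.7, 312.0, 109.0]
tcp_rot: [-0.0, 0.978, 0.208, 0.002]
contact_force: [0.1, -0.5, 0.3]
gripper_width: 93.2
```

Run:
```python
from h import *
o=ctrl.get_obs();im,d=ctrl.get_image("wrist");cv2.imwrite("pics/w12.png",im[:,:,::-1])
W=cloud("wrist",d,o);np.savez("pics/w12.npz",im=im,d=d,W=W)
print(o["eef_pos"],yaw(o).round(3).tolist())
m=(W[...,2]>15)&(W[...,2]<30)&(np.hypot(W[...,0]-390,W[...,1]-300)<90)
w=W[m];q=np.array([tool(o,x) for x in w]);q=q[(abs(q[:,1])<15)];print(len(q),q.min(0),q.max(0),cv2.minAreaRect(q[:,:2].astype(np.float32)))
p=ctrl.camera_params("wrist");print(p["T_tool_cam"][:3,3])
m=(W[...,2]>6)&(W[...,2]<15.5)&(np.hypot(W[...,0]-465,W[...,1]-336)<42)
q=np.array([tool(o,x) for x in W[m]]);print("rim",len(q),cv2.minEnclosingCircle(q[:,:2].astype(np.float32)),np.median(q[:,2]))
```

```text
[405.74336343 312.01512534 108.95997354] [[0.913, 0.407, 0.003], [0.407, -0.913, 0.002], [0.004, -0.0, -1.0]]
2340 [-70.43310855  -7.66921739  85.36492778] [14.88892166 13.03087793 93.93354597] ((-27.804859161376953, 2.843050479888916), (20.691965103149414, 85.32855987548828), 89.76136779785156)
[  70.8247269    -1.23124206 -157.62965048]
rim 7334 ((59.71001052856445, 2.903028964996338), 38.17551040649414) 99.66031596383333
```

View pics/w12.png

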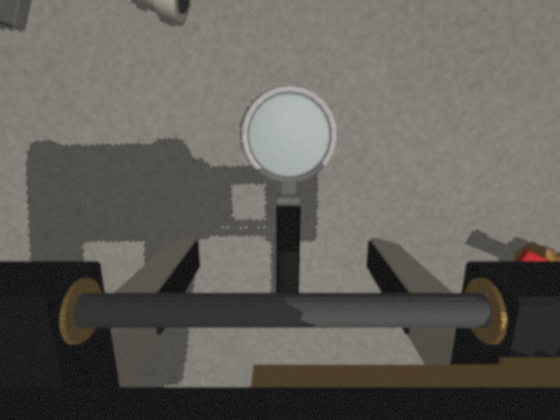

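servo_tool --targets '[-0.025,0.024,0.3,0,-0.025,0.024,0.55,0,-0.025,0.024,0.55,0,-0.025,0.024,0.55,0]'

```text
time_s: 16.92
eef_pos: [404.2, 308.4, 42.5]
tcp_rot: [-0.0, 0.978, 0.208, 0.001]
contact_force: [0.5, 0.9, 1.0]
gripper_width: 93.3
```

servo_tool --targets '[0,0,0.15,0,0,0,0.26,0,0,0,0.26,0,0,0,0.26,0]'

```text
time_s: 17.42
eef_pos: [403.5, 308.1, 10.1]
tcp_rot: [-0.0, 0.978, 0.208, 0.0]
contact_force: [0.2, -0.7, 0.7]
gripper_width: 93.0
```

servo_tool --targets '[0,0,0,0,0,0,0,0,0,0,0,0,0,0,0,0,0,0,0,0,0,0,0,0,0,0,0,0,0,0,0,0,0,0,0,0]' --fingers 255

```text
time_s: 18.55
eef_pos: [403.1, 307.9, 9.4]
tcp_rot: [0.0, 0.978, 0.208, -0.0]
contact_force: [0.2, -0.6, -0.5]
gripper_width: 19.9
```

servo_tool --targets '[0,0,-0.3,0,0,0,-0.6,0,0,0,-0.9,0,0,0,-0.9,0,0,0,-0.9,0]'

```text
time_s: 19.18
eef_pos: [402.4, 307.6, 116.6]
tcp_rot: [0.0, 0.978, 0.208, -0.001]
contact_force: [0.3, 0.3, -1.1]
gripper_width: 19.7
```

```bash
cat > lens.py <<'E'
from h import *
import sys
n=sys.argv[1]
o=ctrl.get_obs();im,d=ctrl.get_image("wrist");cv2.imwrite(f"pics/{n}.png",im[:,:,::-1])
p=ctrl.camera_params("wrist");K=p["camera_matrix"];T=p["T_tool_cam"]
v,u=np.mgrid[0:420,0:560]
P=np.stack([(u-K[0,2])/K[0,0]*d,(v-K[1,2])/K[1,1]*d,d],-1)@T[:3,:3].T+T[:3,3]
np.savez(f"pics/{n}.npz",im=im,d=d,P=P)
m=(d>0)&(abs(P[...,2])<20)&(P[...,0]>15)&(P[...,0]<115)&(abs(P[...,1])<50)&(v<270)
q=P[m];print(o["eef_pos"],o["gripper_width"],len(q),T[:3,3])
r=P[m&(P[...,0]>28)]
print("circle",cv2.minEnclosingCircle(r[:,:2].astype(np.float32)),"x max",r.max(0),"y rng",r[:,1].min(),r[:,1].max())
A=np.c_[r[:,:2],np.ones(len(r))];c,*_=np.linalg.lstsq(A,r[:,2],rcond=None);print("plane slopes deg",np.degrees(np.arctan(c[:2])),"res",np.std(A@c-r[:,2]))
cx=60;print("z mean top of lens",np.median(r[:,2]))
E
python3 lens.py w13
```

```text
[402.3878274  307.57054069 116.6388094 ] 19.706891133933087 20714 [  70.82768883   -1.23120519 -157.63355319]
circle ((65.08384704589844, -1.4055677652359009), 37.5252799987793) x max [102.60809516  35.81556495   3.96898498] y rng -38.81257903543882 35.81556494897932
plane slopes deg [-0.00070559  0.02800806] res 1.4256527375805172
z mean top of lens -0.14223622806977687
```

View pics/w13.png

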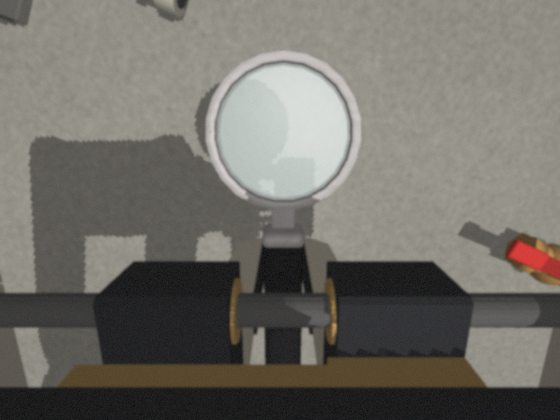

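The magnifier is held level, with the lens at (284,128) showing 65 mm ahead of the TCP and the grip on the handle at about 65 mm. I'll carry it over the seated coupling.

servo_tool --targets '[0,0.1,-0.25,0,0,0.35,-0.383,0,0.03,0.65,-0.383,0,0.06,1,-0.383,0]'

```text
time_s: 19.73
eef_pos: [458.0, 200.4, 162.0]
tcp_rot: [-0.0, 0.978, 0.209, -0.001]
contact_force: [1.1, 0.2, -1.1]
gripper_width: 19.9
```

servo_tool --targets '[0.02,0.35,0,0,0.05,0.7,0,0,0.07,1,0,0]'

```text
time_s: 20.1
eef_pos: [514.8, 93.6, 161.5]
tcp_rot: [-0.0, 0.978, 0.208, -0.002]
contact_force: [1.4, 0.3, -1.2]
gripper_width: 19.8
```

servo_tool --targets '[0.02,0.35,0,0,0.05,0.7,0,0,0.07,0.9,0,0,0.07,1,0,0,0.07,1,0,0,0.07,1,0,0]'

```text
time_s: 20.85
eef_pos: [571.0, -9.9, 163.3]
tcp_rot: [-0.0, 0.978, 0.209, -0.0]
contact_force: [0.3, 1.4, -1.1]
gripper_width: 19.7
```

```bash
python3 lens.py w14
python3 - <<'E'
from h import *
P=[];
o=ctrl.get_obs();print(o["eef_pos"],yaw(o).round(3).tolist())
print((tool(o,[583.1,-37.4,162.5])/120).round(3))
E
```

```text
[571.00137267  -9.9022448  163.29131224] 19.706622889556133 20726 [  70.82828769   -1.23021174 -157.63148777]
circle ((65.00413513183594, -1.466038465499878), 37.5167350769043) x max [102.48951292  35.59117148   4.38265784] y rng -38.76317881024794 35.59117147814059
plane slopes deg [-0.00026497  0.05957033] res 1.4332042593722156
z mean top of lens -0.13290132224850026
[571.09288903  -9.84470102 163.45415592] [[0.913, 0.409, -0.0], [0.409, -0.913, 0.0], [-0.0, -0.001, -1.0]]
[-0.002  0.25   0.008]
```

View pics/w14.png

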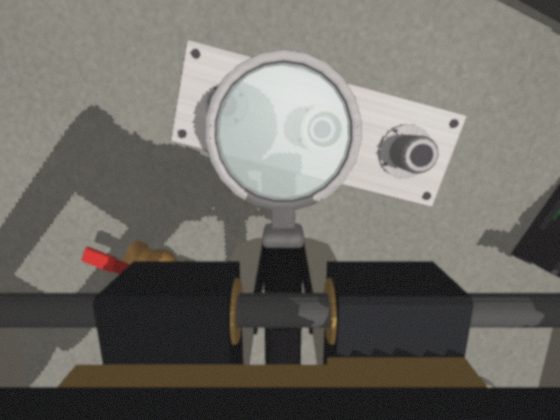

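servo_tool --targets '[0,0.12,0.007,0,-0.002,0.25,0.007,0,-0.002,0.25,0.007,0,-0.002,0.25,0.007,0,-0.002,0.25,0.007,0,-0.002,0.25,0.007,0]'

```text
time_s: 21.65
eef_pos: [583.6, -38.3, 162.6]
tcp_rot: [-0.0, 0.978, 0.208, -0.0]
contact_force: [-0.3, 0.3, -1.0]
gripper_width: 19.7
```

```bash
python3 lens.py w15
python3 - <<'E'
from h import *
es=[]
for c in("scene","top"):
    o=ctrl.get_obs();es.append(o["eef_pos"]);im,d=ctrl.get_image(c);np.savez(f"pics/{c}15.npz",im=im,d=d);cv2.imwrite(f"pics/{c}15.png",im[:,:,::-1])
    W=cloud(c,d)
    m=(W[...,2]>145)&(W[...,2]<175)&(np.hypot(W[...,0]-642.6,W[...,1]+10.4)<45)
    w=W[m]; 
    if len(w)>10: print(c,len(w),w.mean(0).round(1),w.min(0).round(1),w.max(0).round(1),np.median(w[:,2]))
    m=(W[...,2]>57)&(W[...,2]<68)&(np.hypot(W[...,0]-642.6,W[...,1]+10.4)<25);w=W[m]
    if len(w)>5:print("coup",len(w),w.mean(0),w.min(0),w.max(0))
print(es, (tool(o,[583.1,-37.4,162.5])).round(1))
im=cv2.imread("pics/w15.png");cv2.imwrite("pics/c15.png",cv2.resize(im[30:230,180:400],None,fx=3,fy=3))
s=cv2.imread("pics/scene15.png");cv2.imwrite("pics/s15.png",cv2.resize(s[150:300,150:350],None,fx=4,fy=4))
E
```

```text
[583.57729627 -38.32404787 162.6013609 ] 19.65220880798595 20710 [  70.8270467    -1.23096992 -157.63199708]
circle ((65.13101959228516, -1.395811915397644), 37.46916961669922) x max [102.38666881  35.80576799   4.03602022] y rng -38.68207071937679 35.80576798881646
plane slopes deg [0.00249362 0.07935161] res 1.4319342484377797
z mean top of lens -0.10382181339426211
scene 516 [644.7 -10.3 162.3] [599.2 -49.4 151.9] [682.   25.6 171.2] 162.44073379808756
coup 61 [645.76998601 -11.30058242  60.70260355] [626.00357794 -30.89816486  57.00277756] [663.05357365   5.86271079  65.67113287]
[array([583.57965025, -38.31612944, 162.61728763]), array([583.62173997, -38.37160428, 162.63276731])] [-0.1 -1.1  0.1]
```

View pics/c15.png

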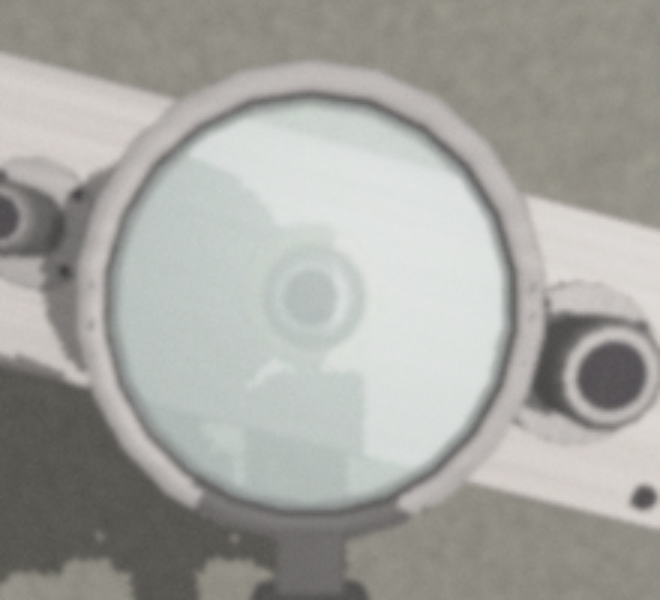

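View pics/s15.png

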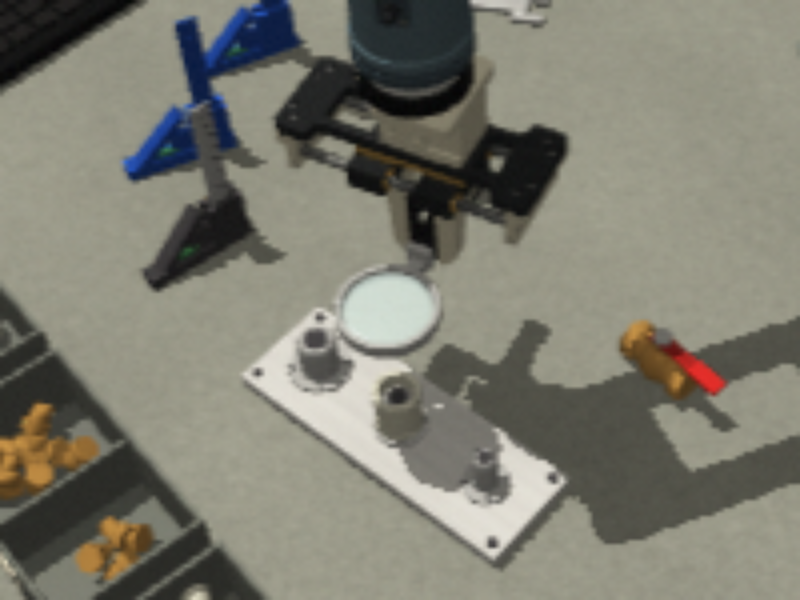

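View pics/top15.png

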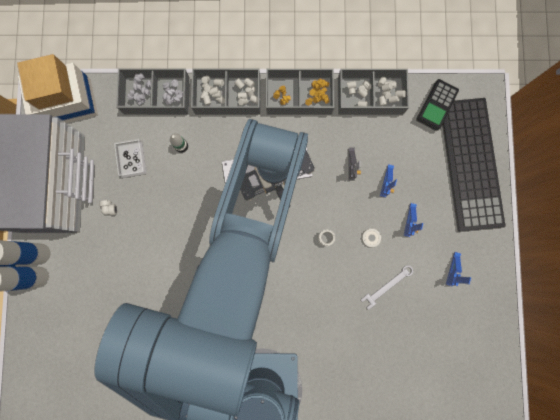

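Through the lens, the coupling's mouth is at crop (311,295), against a lens centre of (312,303). The scene camera puts the rim centre at about (644.5,-12) and the coupling at about (644.5,-12.5). All of these are within tolerance, so I'll hand it in.

Run:
```python
from rig import ctrl
o=ctrl.get_obs();print(o["time_s"],o["eef_pos"],o["gripper_width"],o["contact_force"]);print(ctrl.close_job())
```

```text
21.8 [583.6485694  -38.38537952 162.63686491] 20.096250129982614 [ 0.3070131   0.15018807 -0.76271702]
the job is handed in; nothing more can be done
None
```

I pushed the smaller coupling home on the middle stub and let it go. The arm now holds the magnifier by its handle, level over the coupling at the height of the dark square's blade top. I handed the job in at 21.8 s; it reports no verdict.

| Check | Result | Limit |
|---|---|---|
| Coupling seated | rim at about 61.5 mm (62 when home), 5 N push at the flange before release | within 4 mm |
| Lens centred over coupling | within about 1–2 mm (scene camera and tool position) | 10 mm |
| Lens height | about 158.8 mm against a blade top of about 158.7 mm | 7 mm |
| Lens tilt | under 0.1° relative to the tool, which points straight down | 7° |
| Grip | on the handle, about 65 mm behind the lens centre | more than 40 mm |

- **Wrist calibration:** it switched between two values about 1.5 mm apart sideways, so I checked the lens position against the scene camera as well.
- **Blade top:** the scene camera gave 158–161 mm, slightly higher than the wrist camera's figure.
- **Corrections:** before pushing the coupling down I corrected a lateral error of about 2–3 mm over the stub. No other check failed.
- **Bystanders:** the ones visible in the last top and scene pictures look unmoved. I judged that by eye and did not measure it.

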